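# Draw the green slat from under the plaques and lean it on the drying rack

## Robot

A 6-joint arm with a two-finger parallel gripper is mounted at the origin on the work surface. World frame = base frame: x ahead of the robot, y to its left, z up, the work surface at z = 0. Lengths are in m, angles in rad, forces in N, time in s.
With the tool pointing down it reaches from about 0.2 to 0.875 m from the base axis. Payload 3.4 kg.
Tool frame: the origin (TCP) lies midway between the tips of the shut fingers; the grasp point (between the pads) lies 19 mm behind it (robot.grip_depth is the distance from the TCP to the grasp point, in m); z points along the fingers, y is the line along which they close (so a half turn about z gives the same grasp; the last joint's range is limited). The gripper opens to 94 mm and grips with 3 to 60 N. Pads are 16 mm wide; open, the fingers measure 119 mm over their backs; the gripper's body (75 mm by 177 mm) begins 78 mm behind the grasp point.
Start: joints at [1.164, 0.276, 1.505, -0, 1.361, -0.121], TCP at [0.162, 0.552, 0.205] pointing down, gripper open.
Joint ranges: [-2.89, 2.89], [-0.75, 2.08], [0.22, 2.7], [-1.18, 4.32], [0.11, 2.71], [-2.7, 2.7]. Speed limits (rad/s): [2.57, 2.57, 3.14, 3.14, 3.14, 3.14].

## Interface

Orientations are given as a unit quaternion [x, y, z, w].
In Python, from bench import robot, optics, spotter gives the robot as it stands.
- The arm moves only by the tool jog_arm, never from a script. Its argument "increments" is a list of rows, each an object of numbers: "dx", "dy", "dz": the shift along the tool's x, y, z in mm; "twist": the turn about the tool's z in degrees. In form: [{"dx": .., "dy": .., "dz": .., "twist": ..}, ...]. A call has 1 to 20 rows; each row is the pose to reach, as a shift and turn from the pose commanded when the call began, along the tool's axes at that moment; what a row does not reach only later rows make up. A row lasts 1/8 s, in which the tool goes at most 62.5 mm and 10.7 degrees, less where a joint would pass 70% of its speed; a pose out of reach is approached as far as the arm can. A call with a gripper value outside its range is refused whole. "jaw" is the gripper's target within -1 to 1 (fully open at 1, half-way at 0, shut at -1), set as the call begins (left out, the last holds). The fingers move at their own pace and stop on an object; "grip_force" is the grip in N (left out, the last holds). Time passes only in rows, so rows that repeat a pose let the fingers close. It gives the time, the measured TCP pose, the force, the opening and the grip force at its end, in the units of the state.
- robot.sense(): the state, without advancing time (a new reading comes with each control period).
- optics.capture(name): name is "side" or "top" or "wrist"; returns the picture (420x560x3 uint8, red, green, blue); there is no depth.
- optics.get_calibration(name): a dict with "camera_matrix" (3x3 intrinsics, pixels), "xyz" and "attitude" of the camera in the world. Camera axes: x right, y down, z forward; pixel columns grow to the right and rows downward; lengths in m; the calibration is good to about 2 mm. The wrist camera is an equidistant fisheye: a pixel r from the principal point sees the ray r / f radians off the axis. A picture is of the moment at which its call begins: read the wrist's pose just before it. get_calibration takes no time and is no camera call; for the wrist camera it gives the pose at the moment of the call.
- robot.sign_off(): hands the job in; it is judged then, once.
Trained networks look in the newest picture that a camera, given by its name, has taken for a name from the list of things; names that differ only in an ending like _2 or _b are one class to them, and where a whole thing is asked for, a point or a joint stands for the part that bears it (a point fixed in the world has none). Each returns a list of dicts, best first, with "score" (0 to 1); they miss things now and then, are a little off and sometimes report something else, mostly with a low value. They report only what shows in the picture. A call takes as long as a camera call. They do not tell look-alikes from the thing itself.
- spotter.search_frame(camera, thing): "position" ([column, row] in pixels, amid what is visible of it).
The state is a dict: "clock": time; "q": joint angles; "joint_velocities": joint speeds; "joint_efforts": joint torques, N m; "eef_pos": TCP position; "tcp_rot": TCP orientation; "contact_force": force on the tool from outside, world axes, zero at the start; "ft_torque": the same for the moment, N m; "finger_gap": opening from 0.0 (shut) to 1.0 (fully open); "finger_force": force on a finger pad.
Only numpy, scipy, OpenCV 4.12 (cv2) and the standard library are available. Lean on these libraries where they do the work, as an engineer would, in place of code of your own. Each camera call takes 0.05 s, during which the arm holds its last target. There are 200 camera calls.

## Task

Draw the green slat out from under the two stacked white scalloped plaques, letting the two brass bench dogs hold the plaques back so that they come down flat on the bench, still one on the other and not lifted or shoved away. Then lean the slat squarely on the drying rack, near the middle of the rail, with its lower end against the far side of the yellow batten and its upper part resting on the rail, so that it leans at 30 degrees from the horizontal, and let go. Leave the other things on the bench alone.

Things in the scene. Friction and masses are not known exactly. Their poses are not given: they have to be found in the camera images.
- slat_center (a point): Centre of the green wooden slat, 220 long (its x axis) x 50 wide (y) x 12 mm thick (z), about 0.1 kg, both faces and ends alike. It starts flat on the bench (centre 6 mm up) between the dogs, x pointing away from the robot; its far end is under the plaques, its near end sticks out about 95 mm towards the robot in front of the dogs.
- plaque1_center (a point): Centre of the lower plaque: white scalloped wooden disc, 124 mm across, 18 mm thick, about 150 g, z axis up. It lies on the far half of the slat, just behind the dogs (its centre about 61 mm beyond the line of the dogs), centre 21 mm up at the start and 9 mm up once it lies on the bench.
- plaque2_center (a point): Centre of the upper plaque, same size, lying on the lower one; centre 39 mm up at the start and 27 mm up once both have come down.
- dogs: Two fixed upright brass bench dogs: round pins, 20 mm diameter, 50 mm high, at x = 83, y = +-44 mm of this frame (free gap 68 mm). Origin on the bench, between them and 83 mm nearer the robot, about where the slat's near end can be gripped; x points to the plaques, z up. The slat is drawn out along -x; the dogs stop the plaques.
- rack: Fixed drying rack, origin on the bench under the middle of its plywood base (240 along x, 220 along y, 12 mm thick); x points from the battens to the rail, away from the robot, z up. With the slat's lower end against the yellow batten's far side and its underside on the rail, it leans at 30 degrees and its centre lies at x = 32.3, y = 0, z = 72.2 mm of this frame.
- rack_batten (a point): Middle of the foot of the yellow batten's far face, at rack x = -66.0 mm on top of the base, 12 mm over the bench. The batten is 10 wide (x), 12 mm high, 200 mm long (y). A like white batten, not used (too flat an angle), lies 38 mm nearer the robot. Axes as the rack's.
- rack_rail (a point): Middle of the axis of the round aluminium rail (16 mm diameter, along y), at rack x = 73.9 mm, 80.1 mm over the bench. It stands on two wooden posts at y = +-97 mm, 22 (x) x 16 mm (y), which reach no higher than its axis. Axes as the rack's.
- jar: Bystander: closed jar, 56 mm diameter, 75 mm high, origin under its centre.
- sander: Bystander: cork sanding block 70 x 45 x 30 mm, origin under its centre.
- offcut: Bystander: light wooden offcut 200 x 22 x 18 mm, origin under its centre.
- driver: Bystander: screwdriver lying on the bench.
There are look-alikes about, which are no part of the job. What is shaped like the part that bears slat_center but orange is not meant.

How it is judged:
On the way:
1. the slat is clear of the plaques, which lie flat on the bench one on the other (angle between each of plaque1_center, plaque2_center's own z axis and vertical below 0.08 rad and height (world z) of plaque1_center below 0.014 m and height (world z) of plaque2_center below 0.032 m and horizontal distance between plaque1_center and plaque2_center below 0.025 m and horizontal distance between slat_center and plaque1_center above 0.165 m), for 0.2 s.
At the end, for the whole second after the job is handed in: The released slat leans on the rack at 30 +- 3.5 degrees, square within 8 degrees, its centre within -12/+16 mm (x), 45 mm (y) and 10 mm (z) of where it lies with its foot at mid-batten; both plaques lie flat on the bench, one on the other within 25 mm (angle between each of plaque1_center, plaque2_center's own z axis and vertical below 0.08 rad and height (world z) of plaque1_center below 0.014 m and height (world z) of plaque2_center below 0.032 m and horizontal distance between plaque1_center and plaque2_center below 0.025 m and angle between the z axis of slat_center and the z axis of rack, either way round between 0.4626 and 0.5846 rad and angle between the y axis of slat_center and the y axis of rack, either way round below 0.14 rad and x of slat_center in the frame of rack between 0.0203 and 0.0483 m and y of slat_center in the frame of rack between -0.045 and 0.045 m and z of slat_center in the frame of rack between 0.0622 and 0.0822 m); the robot touches nothing.
It fails at once if a plaque is lifted, tipped over or shoved more than 50 mm (angle between any of plaque1_center, plaque2_center's own z axis and vertical above 0.5 rad or distance of any of plaque1_center, plaque2_center from where it was at the start of the episode above 0.05 m or height (world z) of plaque1_center above 0.036 m or height (world z) of plaque2_center above 0.054 m).
It fails at once if a bystander is moved more than 30 mm (distance of any of jar, sander, offcut, driver from where it was at the start of the episode above 0.03 m).
It also fails if it takes over 54 s, if anything falls off the work surface, if the arm or the gripper's body presses on something with over 40 N, if the wrist force passes 120 N, or if a joint passes its speed limit or range.

## Working session

There is one attempt and no reset: what is moved stays moved. The work goes in short steps, Python scripts to look and compute and a tool call to move; the robot and the scene stay as the last step left them, time stands still between calls to the robot, and variables do not carry over. Pictures are saved under pics/ and viewed, at most 10 in all, crops included, and the job is handed in when it is done.

Besides the shell and the picture viewer there is one more tool, called in YAML: its name, and indented under it one key for each argument. jog_arm: Moves the arm, as the interface text tells. Its arguments: {"type":"object","properties":{"increments":{"type":"array","items":{"type":"object","properties":{"dx":{"type":"number"},"dy":{"type":"number"},"dz":{"type":"number"},"twist":{"type":"number"}}}},"jaw":{"type":"number"},"grip_force":{"type":"number"}},"required":["increments"]}

```bash
mkdir -p pics; ls; cat > h.py <<'E'
import numpy as np, cv2
from scipy.spatial.transform import Rotation as R
from bench import robot, optics, spotter
def ray(cam,px,cal=None):
    c=cal or optics.get_calibration(cam); K=np.array(c["camera_matrix"]); 
    a=np.array(c["attitude"]); M=R.from_quat(a).as_matrix() if a.size==4 else a
    x=(px[0]-K[0,2])/K[0,0]; y=(px[1]-K[1,2])/K[1,1]
    if cam=="wrist":
        r=np.hypot(x,y); s=np.sin(r)/r if r>1e-9 else 1; d=np.array([x*s,y*s,np.cos(r)])
    else: d=np.array([x,y,1.])
    d=M@d; return np.array(c["xyz"]),d/np.linalg.norm(d)
def at_z(cam,px,z,cal=None):
    o,d=ray(cam,px,cal); return o+d*(z-o[2])/d[2]
def tri(rays):
    A=sum(np.eye(3)-np.outer(d,d) for o,d in rays); b=sum((np.eye(3)-np.outer(d,d))@o for o,d in rays)
    return np.linalg.solve(A,b)
def proj(cam,p,cal=None):
    c=cal or optics.get_calibration(cam); K=np.array(c["camera_matrix"])
    a=np.array(c["attitude"]); M=R.from_quat(a).as_matrix() if a.size==4 else a
    q=M.T@(np.array(p)-c["xyz"])
    if cam=="wrist":
        t=np.arctan2(np.hypot(q[0],q[1]),q[2]); n=np.hypot(q[0],q[1])+1e-12; u=q[:2]/n*t
    else: u=q[:2]/q[2]
    return K[:2,:2]@u+K[:2,2]
def save(n,im): cv2.imwrite("pics/"+n,im[...,::-1])
E
python3 - <<'E'
from h import *
np.set_printoptions(precision=3,suppress=True)
print(robot.sense(), robot.grip_depth)
ims={}
for c in ["side","top","wrist"]:
    im=optics.capture(c); ims[c]=im; np.save(c+".npy",im); k=optics.get_calibration(c); print(c,k)
    for t in ["slat_center","plaque1_center","dogs","rack","rack_batten","rack_rail","jar","sander","offcut","driver"]:
        r=spotter.search_frame(c,t); print(t,[(np.round(x["position"]),round(x["score"],2)) for x in r[:3]])
save("st.png",np.vstack([ims["side"],ims["top"]])[:, :])
im=np.hstack([ims["side"],ims["top"]]); save("a.png",cv2.resize(im,(800,300)))
save("top.png",cv2.resize(ims["top"],(800,600))); save("side.png",cv2.resize(ims["side"],(800,600)))
E
```

```text
pics
{'clock': 0.0, 'q': array([ 1.164,  0.277,  1.506, -0.   ,  1.361, -0.121]), 'joint_velocities': array([ 0.   , -0.001,  0.001, -0.001, -0.001, -0.001]), 'joint_efforts': array([  0.002, -40.458, -23.721,   0.07 ,   0.035,  -0.   ]), 'eef_pos': array([0.162, 0.551, 0.205]), 'tcp_rot': array([ 0.142,  0.99 , -0.001, -0.   ]), 'contact_force': array([-0.394, -0.234, -0.27 ]), 'ft_torque': array([-0.003, -0.009, -0.012]), 'finger_force': 0.0, 'finger_gap': 1.0032401779504414} 0.0188
side {'camera_matrix': array([[390.792,   0.   , 275.683],
       [  0.   , 390.792, 210.139],
       [  0.   ,   0.   ,   1.   ]]), 'xyz': array([0.323, 0.971, 0.829]), 'attitude': array([-0.099,  0.893, -0.436,  0.057])}
slat_center [(array([233., 267.]), 0.91), (array([328., 317.]), 0.87), (array([171., 327.]), 0.77)]
plaque1_center [(array([192., 270.]), 0.58)]
dogs [(array([212., 261.]), 0.56), (array([273., 181.]), 0.22)]
rack [(array([276., 181.]), 0.71)]
rack_batten [(array([274., 181.]), 0.79)]
rack_rail [(array([274., 182.]), 0.98)]
jar [(array([220., 205.]), 0.83), (array([278., 180.]), 0.17)
[... 556 characters left out ...]
ray([360., 211.]), 0.95)]
rack_batten [(array([358., 211.]), 0.86)]
rack_rail [(array([359., 209.]), 0.57), (array([292., 267.]), 0.37)]
jar [(array([294., 163.]), 0.56)]
sander [(array([292., 270.]), 0.85), (array([232., 197.]), 0.33)]
offcut [(array([439., 254.]), 0.63)]
driver [(array([140., 251.]), 0.55), (array([241., 175.]), 0.23)]
wrist {'camera_matrix': array([[325.192,   0.   , 281.407],
       [  0.   , 325.192, 210.969],
       [  0.   ,   0.   ,   1.   ]]), 'xyz': array([0.083, 0.574, 0.384]), 'attitude': array([0.792, 0.593, 0.085, 0.115])}
slat_center []
plaque1_center []
dogs []
rack []
rack_batten []
rack_rail []
jar []
sander []
offcut []
driver [(array([310., 371.]), 0.93)]
```

View pics/top.png

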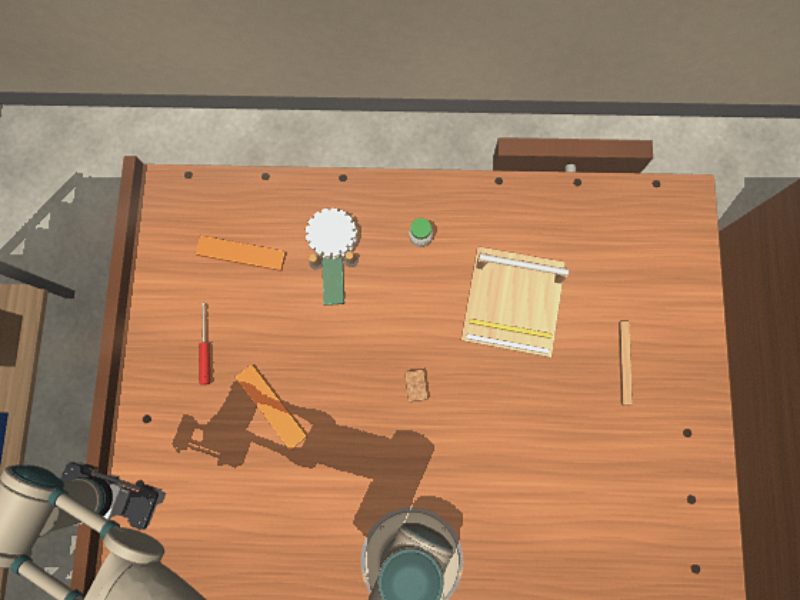

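View pics/side.png

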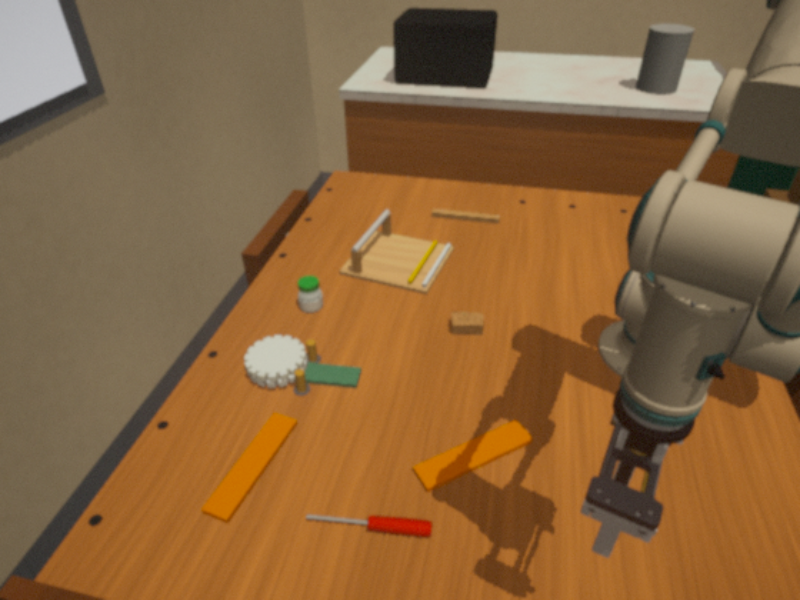

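The top view shows three slats. The green one is at about (233,196) and runs under the white plaques at (231,163), between the brass dogs at (219,182) and (245,181). The two orange look-alikes are at (169,177) and (188,286). Green at (233,196) matches the description, and I'll confirm it in a crop. The rack is at (360,211), with the yellow batten at about (357,229) and the rail at (366,185).

```bash
python3 - <<'E'
from h import *
np.set_printoptions(precision=4,suppress=True)
T=np.load("top.npy"); S=np.load("side.npy")
def blob(im,lo,hi,box):
    h=cv2.cvtColor(im,cv2.COLOR_RGB2HSV); m=cv2.inRange(h,np.array(lo),np.array(hi)); k=np.zeros_like(m)
    x0,y0,x1,y1=box; k[y0:y1,x0:x1]=m[y0:y1,x0:x1]
    n,l,s,c=cv2.connectedComponentsWithStats(k); i=1+np.argmax(s[1:,4])
    pts=np.argwhere(l==i)[:,::-1].astype(np.float32); return pts
for n,lo,hi,bt,bs,z in [("slat",(45,50,40),(95,255,255),(215,170,255,225),(205,245,260,280),.012),
  ("batten",(24,150,120),(36,255,255),(320,215,395,245),(280,160,315,205),.024),
  ("plaq",(0,0,150),(179,60,255),(205,140,260,185),(165,230,225,275),.048),
  ("rail",(0,0,110),(179,40,255),(330,172,400,196),(240,140,280,180),.085)]:
    for c,im,b in (("top",T,bt),("side",S,bs)):
        p=blob(im,lo,hi,b); r=cv2.minAreaRect(p); bx=cv2.boxPoints(r)
        w=np.array([at_z(c,q,z)[:2] for q in bx]); 
        e=w[1]-w[0],w[2]-w[1]; L=max(e,key=np.linalg.norm)
        print(n,c,len(p),np.array(r[0]),"centre",at_z(c,r[0],z)[:2],"sides",[np.linalg.norm(v) for v in e],"yaw",np.degrees(np.arctan2(L[1],L[0])),"corners",w.tolist() if 0 else w.round(3).tolist())
    t=[]
# triangulate centres
for n,bt,bs in []: pass
a=cv2.resize(T[140:230,200:300],(500,450),interpolation=cv2.INTER_CUBIC)
b=cv2.resize(T[160:260,320:400],(280,350),interpolation=cv2.INTER_CUBIC)
o=np.zeros((450,800,3),np.uint8); o[:,:500]=a; o[:350,510:790]=b; save("crop.png",o)
E
```

```text
slat top 433 [233. 196.] centre [0.6467 0.2081] sides [np.float64(0.04977255440630241), np.float64(0.11583704978527924)] yaw -177.31229778413973 corners [[0.704, 0.236], [0.706, 0.186], [0.59, 0.181], [0.589, 0.23]]
slat side 450 [232.1664 261.78  ] centre [0.6418 0.2153] sides [np.float64(0.05239094495950394), np.float64(0.11282579045491317)] yaw -177.3207906055772 corners [[0.691, 0.243], [0.705, 0.192], [0.592, 0.187], [0.582, 0.237]]
batten top 10 [378.9808 233.5962] centre [ 0.5233 -0.3003] sides [np.float64(0.00682873424831112), np.float64(0.021929596088273433)] yaw -100.16731917436584 corners [[0.522, -0.289], [0.529, -0.29], [0.525, -0.312], [0.518, -0.31]]
batten side 84 [295.3286 182.7112] centre [ 0.5357 -0.2104] sides [np.float64(0.19355055455190176), np.float64(0.013907716636594836)] yaw -98.66545346497662 corners [[0.555, -0.123], [0.525, -0.315], [0.515, -0.306], [0.545, -0.116]]
plaq top 916 [231.5 163. ] centre [0.7564 0.214 ] sides [np.float64(0.12274841384590143), np.float64(0.1262490374000452)] yaw -134.40709965349282 corners [[0.755, 0.3], [0.847, 0.219], [0.758, 0.128], [0.668, 0.21]]
plaq side 1030 [192.552  249.7698] centre [0.7552 0.2266] sides [np.float64(0.13941688651961), np.float64(0.15047039983485888)] yaw 146.39669897674182 corners [[0.825, 0.254], [0.809, 0.115], [0.684, 0.199], [0.709, 0.322]]
rail top 258 [366.1205 184.8251] centre [ 0.6783 -0.2478] sides [np.float64(0.0143703403390305), np.float64(0.20998976928802005)] yaw -99.25296540936087 corners [[0.688, -0.143], [0.702, -0.145], [0.669, -0.352], [0.654, -0.35]]
rail side 81 [259.5 161. ] centre [ 0.6763 -0.2354] sides [np.float64(0.19662548806723618), np.float64(0.015911157387244284)] yaw -99.38942965763462 corners [[0.697, -0.148], [0.665, -0.342], [0.654, -0.331], [0.687, -0.139]]
```

View pics/crop.png

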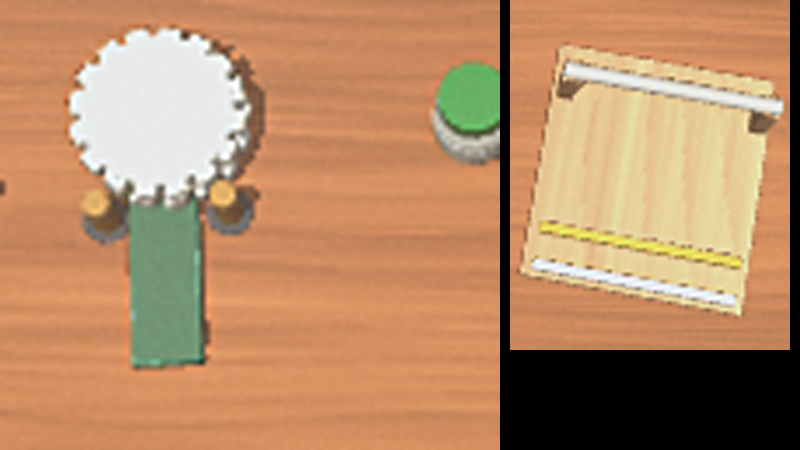

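The crop confirms it: a green slat between two brass dogs with the plaques on its far end. The orange ones don't match. I'll move to hover above the slat for a closer wrist look.

jog_arm:
  increments:
    - {"dx": -60, "dy": -23, "dz": 5, "twist": -5}
    - {"dx": -120, "dy": -46, "dz": 10, "twist": -10}
    - {"dx": -180, "dy": -70, "dz": 15, "twist": -19}
    - {"dx": -240, "dy": -93, "dz": 20, "twist": -19}
    - {"dx": -300, "dy": -116, "dz": 25, "twist": -19}
    - {"dx": -360, "dy": -140, "dz": 30, "twist": -19}
    - {"dx": -420, "dy": -163, "dz": 35, "twist": -19}
    - {"dx": -480, "dy": -186, "dz": 40, "twist": -19}
    - {"dx": -527, "dy": -204, "dz": 45, "twist": -19}
    - {"dx": -527, "dy": -204, "dz": 45, "twist": -19}
    - {"dx": -527, "dy": -204, "dz": 45, "twist": -19}
    - {"dx": -527, "dy": -204, "dz": 45, "twist": -19}
  jaw: 1

```text
clock: 3.15
eef_pos: [0.609, 0.2085, 0.1608]
tcp_rot: [-0.024, 1.0, 0.0, -0.0]
contact_force: [-1.0, 0.2, 0.7]
finger_gap: 1.0
finger_force: 0.0
```

```bash
cat >> h.py <<'E'
def jogto(p,yaw_y_deg):
    s=robot.sense(); M=R.from_quat(s["tcp_rot"]).as_matrix()
    d=M.T@(np.array(p)-s["eef_pos"])*1000; y=np.degrees(np.arctan2(M[1,1],M[0,1]))
    print("jog",d.round(1),"twist",round(-((yaw_y_deg-y+90)%180-90),2),"tool y yaw",round(y,2))
E
python3 - <<'E'
from h import *
np.set_printoptions(precision=4,suppress=True)
s=robot.sense(); print(s["clock"],s["eef_pos"],s["q"])
cal=optics.get_calibration("wrist"); W=optics.capture("wrist"); save("w1.png",W)
h=cv2.cvtColor(W,cv2.COLOR_RGB2HSV); m=cv2.inRange(h,np.array((45,50,40)),np.array((95,255,255)))
n,l,st,c=cv2.connectedComponentsWithStats(m)
for i in range(1,n):
    if st[i,4]<500: continue
    p=np.argwhere(l==i)[:,::-1].astype(float)
    w=np.array([at_z("wrist",q,.012,cal)[:2] for q in p]).astype(np.float32)*1000
    r=cv2.minAreaRect(w); print(c[i],st[i,4],r, cv2.boxPoints(r).round(1).tolist())
print(cal["xyz"],cal["attitude"])
E
```

```text
3.15 [0.609  0.2085 0.1608] [ 0.2215  0.4044  1.4212  0.0007  1.3163 -1.3967]
[281.3715 227.3735] 4576 ((650.6181640625, 210.62945556640625), (126.73207092285156, 50.337242126464844), 4.691230297088623) [[585.4000244140625, 230.5], [589.5, 180.39999389648438], [715.7999877929688, 190.6999969482422], [711.7000122070312, 240.89999389648438]]
[0.527  0.204  0.3395] [0.683  0.7164 0.103  0.0987]
```

View pics/w1.png

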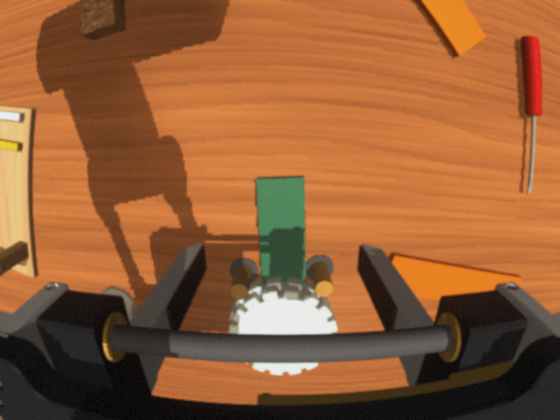

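Wrist view: slat near end at about (281,178) px, which is x≈0.588, y≈0.206 in the world. This agrees with the top view at 12 mm height. The dogs are at (240,275) and (322,275), and the plaques lie behind them. Next I descend, grip and draw.

jog_arm:
  increments:
    - {"dx": -29, "dy": -1, "dz": 50, "twist": -1}
    - {"dx": -29, "dy": -1, "dz": 100, "twist": -1}
    - {"dx": -29, "dy": -1, "dz": 130, "twist": -1}
    - {"dx": -29, "dy": -1, "dz": 148, "twist": -1}
    - {"dx": -29, "dy": -1, "dz": 157, "twist": -1}
    - {"dx": -29, "dy": -1, "dz": 157, "twist": -1}
    - {"dx": -29, "dy": -1, "dz": 157, "twist": -1}

```text
clock: 4.08
eef_pos: [0.6402, 0.2081, 0.0049]
tcp_rot: [-0.032, 0.999, 0.0, 0.001]
contact_force: [0.2, -0.2, -0.1]
finger_gap: 0.999
finger_force: 0.0
```

jog_arm:
  increments:
    - {"dx": 0}
    - {"dx": 0}
    - {"dx": 0}
    - {"dx": 0}
    - {"dx": 0}
    - {"dx": 0}
  jaw: -1
  grip_force: 25

```text
invalid input
```

jog_arm:
  increments:
    - {"dx": 0, "dy": 0, "dz": 2, "twist": 0}
    - {"dx": 0, "dy": 0, "dz": 2, "twist": 0}
    - {"dx": 0, "dy": 0, "dz": 2, "twist": 0}
    - {"dx": 0, "dy": 0, "dz": 2, "twist": 0}
    - {"dx": 0, "dy": 0, "dz": 2, "twist": 0}
    - {"dx": 0, "dy": 0, "dz": 2, "twist": 0}
  jaw: -1.0
  grip_force: 25

```text
clock: 4.82
eef_pos: [0.6392, 0.208, 0.0015]
tcp_rot: [-0.032, 0.999, 0.0, 0.0]
contact_force: [-0.1, 1.7, -0.1]
finger_gap: 0.529
finger_force: 24.9
```

jog_arm:
  increments:
    - {"dx": 5, "dy": 0, "dz": 0, "twist": 0}
    - {"dx": 13, "dy": 0, "dz": 0, "twist": 0}
    - {"dx": 22, "dy": 0, "dz": 0, "twist": 0}
    - {"dx": 31, "dy": 0, "dz": 0, "twist": 0}
    - {"dx": 40, "dy": 0, "dz": 0, "twist": 0}
    - {"dx": 49, "dy": 0, "dz": 0, "twist": 0}
    - {"dx": 58, "dy": 0, "dz": 0, "twist": 0}
    - {"dx": 67, "dy": 0, "dz": 0, "twist": 0}
    - {"dx": 76, "dy": 0, "dz": 0, "twist": 0}
    - {"dx": 85, "dy": 0, "dz": 0, "twist": 0}
    - {"dx": 94, "dy": 0, "dz": 0, "twist": 0}
    - {"dx": 103, "dy": 0, "dz": 0, "twist": 0}
    - {"dx": 112, "dy": 0, "dz": 0, "twist": 0}
    - {"dx": 121, "dy": 0, "dz": 0, "twist": 0}
    - {"dx": 130, "dy": 0, "dz": 0, "twist": 0}
    - {"dx": 140, "dy": 0, "dz": 0, "twist": 0}
    - {"dx": 150, "dy": 0, "dz": 0, "twist": 0}
    - {"dx": 160, "dy": 0, "dz": 0, "twist": 0}
    - {"dx": 160, "dy": 0, "dz": 0, "twist": 0}
    - {"dx": 160, "dy": 0, "dz": 0, "twist": 0}

```text
clock: 7.32
eef_pos: [0.4773, 0.1974, 0.0015]
tcp_rot: [-0.032, 0.999, -0.0, -0.002]
contact_force: [-3.6, -0.3, 6.9]
finger_gap: 0.528
finger_force: 24.9
```

```bash
python3 - <<'E'
from h import *
np.set_printoptions(precision=4,suppress=True)
s=robot.sense(); print(s["clock"],s["eef_pos"],s["contact_force"],s["finger_gap"])
S=optics.capture("side"); T=optics.capture("top")
o=np.zeros((420,780,3),np.uint8); o[:,:380]=cv2.resize(S[200:310,150:250],(380,420)); o[:,390:770]=cv2.resize(T[130:240,180:280],(380,420)); save("c2.png",o)
h=cv2.cvtColor(T,cv2.COLOR_RGB2HSV)
m=cv2.inRange(h,np.array((0,0,150)),np.array((179,60,255)))[140:186,205:260]; p=np.argwhere(m)[:,::-1].mean(0)+[205,140]; print("plaque top at",at_z("top",p,.036))
m=cv2.inRange(h,np.array((45,50,40)),np.array((95,255,255)))[170:260,210:260]; p=(np.argwhere(m)[:,::-1]+[210,170]).astype(np.float32)
w=np.array([at_z("top",q,.012)[:2]*1000 for q in p],np.float32); print(cv2.minAreaRect(w), cv2.boxPoints(cv2.minAreaRect(w)))
E
```

```text
7.325 [0.4773 0.1974 0.0015] [-3.6339 -0.2631  6.9286] 0.5278986549662271
plaque top at [0.7536 0.2169 0.036 ]
((535.9977416992188, 201.15963745117188), (217.23899841308594, 48.037994384765625), 4.386126518249512) [[425.8594 216.8013]
 [429.5333 168.904 ]
 [646.136  185.5179]
 [642.4622 233.4153]]
```

View pics/c2.png

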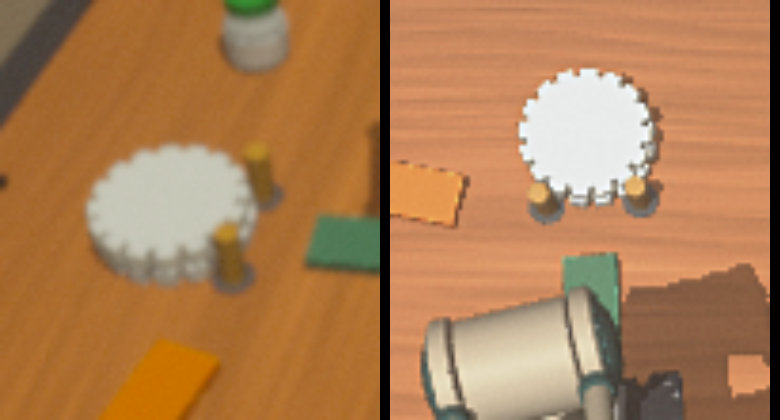

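The plaques are down flat against the dogs, stacked at about (165,210) in the left crop, and the slat is clear of them. Next I regrip it near its middle.

jog_arm:
  increments:
    - {"dx": 0, "dy": 0, "dz": -1, "twist": 0}
    - {"dx": 0, "dy": 0, "dz": -1, "twist": 0}
    - {"dx": 0, "dy": 0, "dz": -1, "twist": 0}
    - {"dx": 0, "dy": 0, "dz": -1, "twist": 0}
    - {"dx": -16, "dy": 0, "dz": -1, "twist": 0}
    - {"dx": -32, "dy": 0, "dz": -1, "twist": 0}
    - {"dx": -50, "dy": 0, "dz": -1, "twist": 0}
    - {"dx": -50, "dy": 0, "dz": -1, "twist": 0}
    - {"dx": -50, "dy": 0, "dz": -1, "twist": 0}
  jaw: 0.6

```text
clock: 8.55
eef_pos: [0.5291, 0.2006, 0.0022]
tcp_rot: [-0.032, 1.0, -0.0, -0.001]
contact_force: [0.0, -0.3, -0.4]
finger_gap: 0.801
finger_force: 0.0
```

jog_arm:
  increments:
    - {"dx": 0, "dy": 0, "dz": 0, "twist": 0}
    - {"dx": 0, "dy": 0, "dz": 0, "twist": 0}
    - {"dx": 0, "dy": 0, "dz": 0, "twist": 0}
    - {"dx": 0, "dy": 0, "dz": 0, "twist": 0}
    - {"dx": 0, "dy": 0, "dz": 0, "twist": 0}
    - {"dx": 0, "dy": 0, "dz": -5, "twist": 0}
    - {"dx": 0, "dy": 0, "dz": -40, "twist": 0}
    - {"dx": 0, "dy": 0, "dz": -80, "twist": 0}
    - {"dx": 0, "dy": 0, "dz": -120, "twist": 0}
    - {"dx": 0, "dy": 0, "dz": -150, "twist": 0}
    - {"dx": 0, "dy": 0, "dz": -160, "twist": 0}
    - {"dx": 0, "dy": 0, "dz": -160, "twist": 0}
  jaw: -1
  grip_force: 25

```text
clock: 10.05
eef_pos: [0.5294, 0.2007, 0.1624]
tcp_rot: [-0.032, 0.999, 0.0, 0.0]
contact_force: [-0.4, 0.6, -1.0]
finger_gap: 0.525
finger_force: 24.9
```

```bash
python3 - <<'E'
from h import *
np.set_printoptions(precision=4,suppress=True)
s=robot.sense(); print(s["clock"],s["eef_pos"],s["q"])
T=optics.capture("top"); S=optics.capture("side"); W=optics.capture("wrist")
# rack in top: rail & batten lines
h=cv2.cvtColor(T,cv2.COLOR_RGB2HSV)
def line(m,b,z,c):
    x0,y0,x1,y1=b; p=(np.argwhere(m[y0:y1,x0:x1])[:,::-1]+[x0,y0]).astype(float)
    w=np.array([at_z(c,q,z)[:2]*1000 for q in p],np.float32); r=cv2.minAreaRect(w); v=cv2.fitLine(w,cv2.DIST_HUBER,0,.01,.01).ravel()
    print(c,len(p),"rect",np.array(r[0]),r[1],"yaw",np.degrees(np.arctan2(v[1],v[0])))
line(cv2.inRange(h,np.array((22,110,110)),np.array((36,255,255))),(322,218,395,242),.024,"top")
line(cv2.inRange(h,np.array((0,0,110)),np.array((179,40,255))),(330,172,400,196),.088,"top")
hs=cv2.cvtColor(S,cv2.COLOR_RGB2HSV)
line(cv2.inRange(hs,np.array((24,130,110)),np.array((36,255,255))),(280,160,315,205),.024,"side")
line(cv2.inRange(hs,np.array((0,0,110)),np.array((179,40,255))),(240,140,280,180),.085,"side")
o=np.zeros((400,800,3),np.uint8); o[:,:400]=cv2.resize(S[130:330,150:350],(400,400)); o[:,400:]=cv2.resize(W[:, :],(400,400)); save("c3.png",o)
E
```

```text
10.05 [0.5294 0.2007 0.1624] [ 0.2395  0.2898  1.595   0.      1.2565 -1.3946]
top 159 rect [ 536.4771 -223.1397] (198.20944213867188, 10.322636604309082) yaw 80.85722
top 257 rect [ 677.5413 -246.8969] (209.2900848388672, 14.297143936157227) yaw 80.81386
side 82 rect [ 534.3845 -216.4549] (193.10800170898438, 10.020913124084473) yaw 80.53102
side 15 rect [ 689.3644 -159.4656] (35.235511779785156, 8.502758026123047) yaw 85.5117
```

View pics/c3.png

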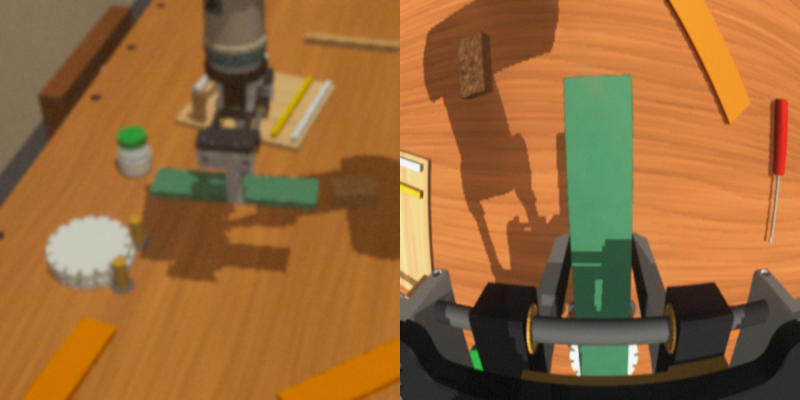

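The slat is held level: wrist view shows it centred between the fingers, and the side crop shows it horizontal at about (235,187). The rack's yaw is −9.2°, and the batten-to-rail distance measures 143 mm against 144.9 expected. Now I carry it over the rack.

jog_arm:
  increments:
    - {"dx": -3, "dy": -15, "dz": 0, "twist": 1}
    - {"dx": -9, "dy": -50, "dz": 0, "twist": 3}
    - {"dx": -18, "dy": -95, "dz": 0, "twist": 5}
    - {"dx": -26, "dy": -140, "dz": 0, "twist": 7}
    - {"dx": -35, "dy": -190, "dz": 0, "twist": 9}
    - {"dx": -44, "dy": -240, "dz": 0, "twist": 11}
    - {"dx": -54, "dy": -290, "dz": 0, "twist": 13}
    - {"dx": -63, "dy": -340, "dz": 0, "twist": 13}
    - {"dx": -72, "dy": -385, "dz": 0, "twist": 13}
    - {"dx": -79, "dy": -420, "dz": 0, "twist": 13}
    - {"dx": -82, "dy": -440, "dz": 0, "twist": 13}
    - {"dx": -83, "dy": -447, "dz": 0, "twist": 13}
    - {"dx": -83, "dy": -447, "dz": 0, "twist": 13}
    - {"dx": -83, "dy": -447, "dz": 0, "twist": 13}
    - {"dx": -83, "dy": -447, "dz": 0, "twist": 13}

```text
clock: 12.08
eef_pos: [0.6405, -0.2389, 0.1628]
tcp_rot: [0.081, 0.997, 0.0, 0.0]
contact_force: [0.6, -0.8, -0.5]
finger_gap: 0.527
finger_force: 24.9
```

```bash
python3 - <<'E'
from h import *
np.set_printoptions(precision=1,suppress=True)
s=robot.sense(); print(s["clock"],s["eef_pos"]*1000,s["contact_force"]); jogto([.641,-.24,.16],80.8)
cal=optics.get_calibration("wrist"); W=optics.capture("wrist"); save("w4.png",W)
h=cv2.cvtColor(W,cv2.COLOR_RGB2HSV); m=cv2.inRange(h,np.array((22,150,110)),np.array((36,255,255)))
n,l,st,c=cv2.connectedComponentsWithStats(m)
for i in range(1,n):
    if st[i,4]<60: continue
    p=np.argwhere(l==i)[:,::-1]; w=np.array([at_z("wrist",q,.024,cal)[:2]*1000 for q in p],np.float32)
    r=cv2.minAreaRect(w); v=cv2.fitLine(w,cv2.DIST_HUBER,0,.01,.01).ravel(); print("yellow",c[i],st[i,4],np.array(r[0]),r[1],np.degrees(np.arctan2(v[1],v[0])))
m=cv2.inRange(h,np.array((45,50,30)),np.array((95,255,255))); n,l,st,c=cv2.connectedComponentsWithStats(m); i=1+np.argmax(st[1:,4])
p=np.argwhere(l==i)[:,::-1]; w=np.array([at_z("wrist",q,s["eef_pos"][2]+.010,cal)[:2]*1000 for q in p],np.float32)
print("slat",cv2.boxPoints(cv2.minAreaRect(w)))
E
```

```text
12.075 [ 640.5 -238.9  162.8] [ 0.6 -0.8 -0.5]
jog [-0.6 -1.1  2.8] twist -0.1 tool y yaw 80.7
yellow [197.9  96.5] 351 [ 523.4 -303.6] (37.00508117675781, 9.677995681762695) 82.06059
slat [[ 536.  -250.1]
 [ 687.4 -272.4]
 [ 694.9 -222.2]
 [ 543.4 -199.9]]
```

View pics/w4.png

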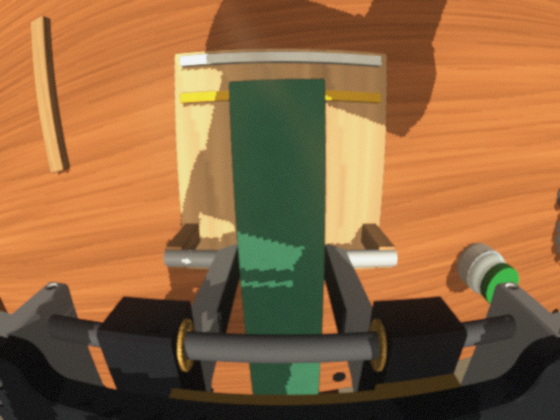

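The slat is above the rack: near end over the yellow batten at (277,90) px, rail at y≈258 px, and square to within a degree. The wrist measurement of the batten matches the top view exactly. I'll lighten the grip and lower it so it pivots on the rail.

jog_arm:
  increments:
    - {"dx": 0, "dy": 0, "dz": 25, "twist": 0}
    - {"dx": 0, "dy": 0, "dz": 50, "twist": 0}
    - {"dx": 0, "dy": 0, "dz": 65, "twist": 0}
    - {"dx": 0, "dy": 0, "dz": 70, "twist": 0}
    - {"dx": 0, "dy": 0, "dz": 74, "twist": 0}
    - {"dx": 0, "dy": 0, "dz": 77, "twist": 0}
    - {"dx": 0, "dy": 0, "dz": 80, "twist": 0}
    - {"dx": 0, "dy": 0, "dz": 83, "twist": 0}
    - {"dx": 0, "dy": 0, "dz": 86, "twist": 0}
    - {"dx": 0, "dy": 0, "dz": 89, "twist": 0}
    - {"dx": 0, "dy": 0, "dz": 91, "twist": 0}
    - {"dx": 0, "dy": 0, "dz": 91, "twist": 0}
  grip_force: 8

```text
clock: 13.62
eef_pos: [0.6403, -0.2401, 0.0711]
tcp_rot: [0.082, 0.997, 0.0, -0.0]
contact_force: [-0.1, -0.1, -0.0]
finger_gap: 0.529
finger_force: 8.0
```

```bash
python3 - <<'E'
from h import *
np.set_printoptions(precision=1,suppress=True)
s=robot.sense(); print(s["clock"],s["eef_pos"]*1000,s["contact_force"],s["ft_torque"])
W=optics.capture("wrist"); S=optics.capture("side")
o=np.zeros((400,800,3),np.uint8); o[:,:400]=cv2.resize(S[130:230,220:320],(400,400)); o[:,400:]=cv2.resize(W[:, 80:480],(400,400)); save("c5.png",o)
E
```

```text
13.625 [ 640.3 -240.1   71.1] [-0.1 -0.1 -0. ] [-0.1 -0.  -0. ]
```

View pics/c5.png

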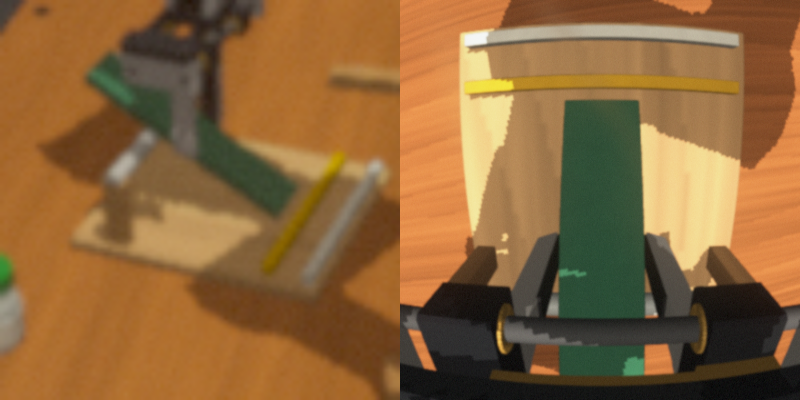

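The slat is tilting on the rail as planned, with its foot just short of the batten's far side (wrist crop: foot at (600,100), batten at y≈87). I'll lower it a little more and then pull it against the batten.

jog_arm:
  increments:
    - {"dx": 0, "dy": 0, "dz": 2, "twist": 0}
    - {"dx": 2, "dy": 0, "dz": 3, "twist": 0}
    - {"dx": 4, "dy": 0, "dz": 4, "twist": 0}
    - {"dx": 6, "dy": 0, "dz": 5, "twist": 0}
    - {"dx": 8, "dy": 0, "dz": 5, "twist": 0}
    - {"dx": 8, "dy": 0, "dz": 5, "twist": 0}

```text
clock: 14.48
eef_pos: [0.6323, -0.2387, 0.0664]
tcp_rot: [0.082, 0.997, 0.0, -0.0]
contact_force: [-0.5, -0.1, -0.1]
finger_gap: 0.53
finger_force: 8.0
```

jog_arm:
  increments:
    - {"dx": 2, "dy": 0, "dz": 1, "twist": 0}
    - {"dx": 2, "dy": 0, "dz": 1, "twist": 0}

```text
clock: 14.72
eef_pos: [0.6309, -0.2385, 0.0655]
tcp_rot: [0.082, 0.997, -0.0, 0.0]
contact_force: [0.9, 0.7, -0.2]
finger_gap: 0.534
finger_force: 8.0
```

jog_arm:
  increments:
    - {"dx": 2, "dy": 0, "dz": 1, "twist": 0}
    - {"dx": 3, "dy": 0, "dz": 2, "twist": 0}
    - {"dx": 3, "dy": 0, "dz": 2, "twist": 0}

```text
clock: 15.1
eef_pos: [0.6308, -0.2387, 0.065]
tcp_rot: [0.082, 0.997, -0.001, 0.003]
contact_force: [5.6, 0.3, 3.7]
finger_gap: 0.529
finger_force: 8.0
```

```bash
python3 - <<'E'
from h import *
np.set_printoptions(precision=2,suppress=True)
s=robot.sense(); print(s["clock"],s["eef_pos"]*1000,s["contact_force"])
cal=optics.get_calibration("wrist"); W=optics.capture("wrist"); S=optics.capture("side")
O=np.array([.6055,-.234,0]); a=np.radians(-9.2); ex=np.array([np.cos(a),np.sin(a),0])
h=cv2.cvtColor(W,cv2.COLOR_RGB2HSV); m=cv2.inRange(h,np.array((45,50,30)),np.array((95,255,255)))
ys,xs=np.nonzero(m[:300]); r=ys.min()+1; c=xs[ys==r].mean(); print("foot edge px",c,r,"rack x if z=22:",(at_z("wrist",(c,r),.022,cal)-O)@ex)
o=np.zeros((400,800,3),np.uint8); o[:,:400]=cv2.resize(S[130:230,220:320],(400,400)); o[:,400:]=cv2.resize(W[50:250, 180:380],(400,400)); save("c6.png",o)
E
```

```text
15.1 [ 630.75 -238.66   65.05] [5.6  0.31 3.73]
foot edge px 281.30434782608694 108 rack x if z=22: -0.06267283140496907
```

View pics/c6.png

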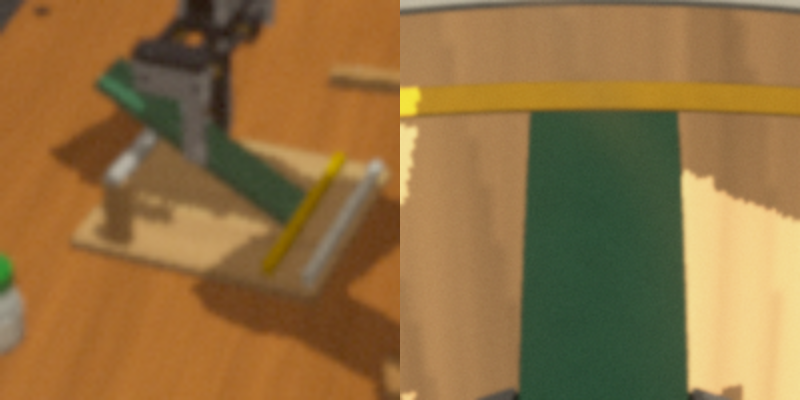

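The foot's edge sits flush and square against the yellow batten, and the upper part rests on the rail. Force is 5.6 N, so contact is firm. Time to release and back straight up.

jog_arm:
  increments:
    - {"dx": 0, "dy": 0, "dz": 0, "twist": 0}
    - {"dx": 0, "dy": 0, "dz": 0, "twist": 0}
    - {"dx": 0, "dy": 0, "dz": 0, "twist": 0}
    - {"dx": 0, "dy": 0, "dz": 0, "twist": 0}
    - {"dx": 0, "dy": 0, "dz": 0, "twist": 0}
    - {"dx": 0, "dy": 0, "dz": -10, "twist": 0}
    - {"dx": 0, "dy": 0, "dz": -30, "twist": 0}
    - {"dx": 0, "dy": 0, "dz": -60, "twist": 0}
    - {"dx": 0, "dy": 0, "dz": -100, "twist": 0}
    - {"dx": 0, "dy": 0, "dz": -140, "twist": 0}
    - {"dx": 0, "dy": 0, "dz": -140, "twist": 0}
    - {"dx": 0, "dy": 0, "dz": -140, "twist": 0}
  jaw: 0.7

```text
clock: 16.7
eef_pos: [0.6273, -0.2377, 0.203]
tcp_rot: [0.082, 0.997, 0.0, -0.0]
contact_force: [-0.2, -1.1, -0.4]
finger_gap: 0.852
finger_force: 0.0
```

```bash
python3 - <<'E'
from h import *
np.set_printoptions(precision=4,suppress=True)
s=robot.sense(); print(s["clock"],s["eef_pos"]*1000,s["contact_force"])
cal=optics.get_calibration("wrist"); W=optics.capture("wrist"); S=optics.capture("side")
O=np.array([.6055,-.234,0]); a=np.radians(-9.2); Rk=np.array([[np.cos(a),-np.sin(a),0],[np.sin(a),np.cos(a),0],[0,0,1]])
# expected corners of the slat's top face, drawn into the side view
t=np.radians(30); u=np.array([np.cos(t),0,np.sin(t)]); n=np.array([-np.sin(t),0,np.cos(t)]); y=np.array([0,1,0])
C=np.array([.0323,0,.0722]); P=[O+Rk@(C+u*i*.11+y*j*.025+n*.006) for i,j in ((-1,-1),(1,-1),(1,1),(-1,1))]
S2=cv2.resize(S,None,fx=4,fy=4); W2=cv2.resize(W,None,fx=2,fy=2)
for im,c,k,cl in ((S2,"side",4,None),(W2,"wrist",2,cal)):
    q=np.array([proj(c,p,cl)*k for p in P]).round().astype(np.int32); cv2.polylines(im,[q],True,(255,0,255),1)
o=np.zeros((400,800,3),np.uint8); o[:,:400]=S2[520:920,880:1280]; o[:,400:]=cv2.resize(W2[100:700,260:860],(400,400)); save("c7.png",o)
E
```

```text
16.7 [ 627.2808 -237.6978  203.0359] [-0.2407 -1.1178 -0.4492]
```

View pics/c7.png

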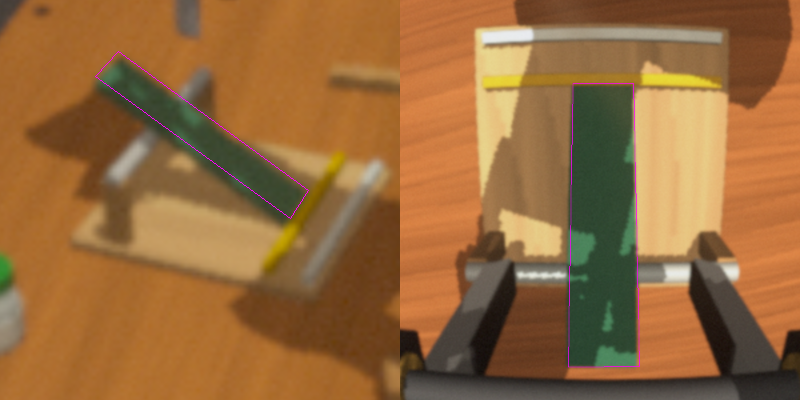

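The released slat leans within a few millimetres of the expected outline in both views. Its foot is on the yellow batten's far side at about (603,84) in the wrist crop, and its upper part is on the rail. The gripper is clear, so I'm handing in.

```bash
python3 -c "
from bench import robot
print(robot.sign_off())"
```

```text
the job is handed in; nothing more can be done
None
```

I handed the job in at about 17 s: the slat leans at about 30° on the yellow batten and the rail, released, and the plaques lay flat and stacked against the dogs when last checked; the hand-in gave no verdict.

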